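# Load the sampler carousel for a bracketed run

## Task

Load the sampler's carousel so that the samples run bracketed by standards: stand the red-capped standard in the well ringed in red and the blue-capped check standard in the well straight across from it, the white-capped blank in the next well clockwise from the standard (seen from above) with the green-capped sample between blank and check standard, and the yellow-capped sample in the next well clockwise after the check standard. The last well stays empty. Every vial must stand upright and fully down in its well, and the glass flask and beaker on the bench must be left where they are.

Things in the scene. Friction and masses are not known exactly. Their poses are not given: they have to be found in the camera images.
- vial_red: the standard: glass screw-cap sample vial with a red cap, standing upright: body 23 mm in diameter, 51 mm tall with the cap (cap: the top 10 mm, 20 mm in diameter), about 32 g; origin at the centre of its underside, z up along its axis (round, so its yaw means nothing)
- vial_white: the blank: glass screw-cap sample vial with a white cap, standing upright: body 23 mm in diameter, 51 mm tall with the cap (cap: the top 10 mm, 20 mm in diameter), about 32 g; origin at the centre of its underside, z up along its axis (round, so its yaw means nothing)
- vial_green: a sample: glass screw-cap sample vial with a green cap, standing upright: body 23 mm in diameter, 51 mm tall with the cap (cap: the top 10 mm, 20 mm in diameter), about 32 g; origin at the centre of its underside, z up along its axis (round, so its yaw means nothing)
- vial_blue: the check standard: glass screw-cap sample vial with a blue cap, standing upright: body 23 mm in diameter, 51 mm tall with the cap (cap: the top 10 mm, 20 mm in diameter), about 32 g; origin at the centre of its underside, z up along its axis (round, so its yaw means nothing)
- vial_yellow: a sample: glass screw-cap sample vial with a yellow cap, standing upright: body 23 mm in diameter, 51 mm tall with the cap (cap: the top 10 mm, 20 mm in diameter), about 32 g; origin at the centre of its underside, z up along its axis (round, so its yaw means nothing)
- carousel: aluminium turntable, 184 mm wide, 24 mm thick, any angle; origin: centre of its underside (43 mm over the bench), z up, x to the well ringed in red. Six wells 60 degrees apart, centres 58 mm from the middle, 27 mm wide, chamfered mouth 34 mm, 18 mm deep, flat floor 6 mm above the origin. Clockwise from the red ring: (58,0) (29,-50) (-29,-50) (-58,0) (-29,50) (29,50) mm
- sampler: white housing, 260 x 196 x 40 mm, fixed to the bench, on which the carousel turns stiffly (about 2 N at a well moves it); origin on the bench under the carousel's axis, x to its rear. A parked sampling arm, 120 mm tall over the bench, stands 134 mm behind that axis, 76 mm behind the rearmost well. A flat black hub disc, 40 mm wide, stands 3 mm proud of the carousel's face
- flask: conical glass flask with a pale yellow filling, 64 mm wide at the foot, 102 mm tall, loose; origin at the centre of its underside, z up. Bystander
- beaker: empty glass beaker, 54 mm wide, 70 mm tall, loose; origin at the centre of its underside, z up. Bystander
Mind the look-alikes: they are no part of the job. Leave any orange or purple look-alike of the vial_blue alone.

How it is judged (in metres and radians):
At the end, for the whole second after the job is handed in: seen from above, clockwise from the well ringed in red: red, white, green, blue, yellow, then an empty well; each vial's foot within 8 mm of its well's centre and within 4 mm of the well's floor, tilted less than 0.15 rad, at rest; the carousel at rest (x of vial_red in the frame of carousel between 0.05 and 0.066 m and y of vial_red in the frame of carousel between -0.008 and 0.008 m and z of vial_red in the frame of carousel between 0.002 and 0.01 m and angle between each of vial_red, vial_white, vial_green, vial_blue, vial_yellow's own z axis and vertical below 0.15 rad and linear speed of each of vial_red, vial_white, vial_green, vial_blue, vial_yellow below 0.02 m/s and x of vial_white in the frame of carousel between 0.021 and 0.037 m and y of vial_white in the frame of carousel between -0.0582 and -0.0422 m and z of vial_white in the frame of carousel between 0.002 and 0.01 m and x of vial_green in the frame of carousel between -0.037 and -0.021 m and y of vial_green in the frame of carousel between -0.0582 and -0.0422 m and z of vial_green in the frame of carousel between 0.002 and 0.01 m and x of vial_blue in the frame of carousel between -0.066 and -0.05 m and y of vial_blue in the frame of carousel between -0.008 and 0.008 m and z of vial_blue in the frame of carousel between 0.002 and 0.01 m and x of vial_yellow in the frame of carousel between -0.037 and -0.021 m and y of vial_yellow in the frame of carousel between 0.0422 and 0.0582 m and z of vial_yellow in the frame of carousel between 0.002 and 0.01 m and angular speed of carousel below 0.05 rad/s); the robot touches nothing.
It fails at once if the glass flask is shifted by more than 30 mm or knocked over (distance of flask from where it was at the start of the episode above 0.03 m or angle between flask's own z axis and vertical above 0.4 rad).
It fails at once if the glass beaker is shifted by more than 30 mm or knocked over (distance of beaker from where it was at the start of the episode above 0.03 m or angle between beaker's own z axis and vertical above 0.4 rad).
It also fails if it takes over 120 s, if anything falls off the work surface, if the arm or the gripper's body presses on something with over 40 N, if the wrist force passes 120 N, or if a joint passes its speed limit or range.

## Robot

A 6-joint arm with a two-finger parallel gripper is mounted at the origin on a cart in front of the work surface, level with it; the furniture and walls round the work are solid. World frame = base frame: x ahead of the robot, y to its left, z up, the work surface at z = 0. Lengths are in mm, angles in rad, forces in N, time in s.
With the tool pointing down it reaches from about 350 to 975 mm from the base axis. Payload 7.1 kg.
Tool frame: the origin (TCP) lies midway between the tips of the shut fingers; the grasp point (between the pads) lies grip_point_offset behind it (grip_point_offset is the distance from the TCP to the grasp point, in mm); z points along the fingers, y is the line along which they close (so a half turn about z gives the same grasp; the last joint's range is limited). The gripper opens to 88 mm and grips with 3 to 60 N. Pads are 20 mm wide; open, the fingers measure 115 mm over their backs; the gripper's body (75 mm by 178 mm) begins 61 mm behind the grasp point.
Start: joints at [1.189, 0.423, 1.63, -0, 1.089, -0.019], TCP at [221.776, 584.312, 222.675] pointing down, gripper open.
Joint ranges: [-3, 3], [-0.9, 2.11], [0.09, 2.58], [-1.31, 4.45], [0.11, 2.69], [-2.54, 2.54]. Speed limits (rad/s): [2.39, 2.39, 3.01, 3.14, 3.14, 3.14].

## Interface

Orientations are given as a unit quaternion [x, y, z, w].
In Python, from plant import observe, camera, close_job, grip_point_offset gives the robot as it stands.
- The arm moves only by the tool jog_arm, never from a script. Its argument "series" is a list of rows, each a list of 2 entries, a list of its own where there are three numbers: the shift along the world's x, y, z in mm, then the turn about the world's z in degrees. In form: [[[x, y, z], yaw], ...]. A call has exactly 5 rows; each row shifts and turns the commanded pose from where the row before left it; what a row does not reach is not made up. A row lasts 1/10 s, in which the tool goes at most 50 mm and 8.59 degrees, less where a joint would pass 70% of its speed; a pose out of reach is approached as far as the arm can. A call with a gripper value outside its range is refused whole. "hand" is the opening, from 0 (shut) to 1 (fully open), set as the call begins (left out, the last holds). The fingers move at their own pace and stop on an object; the grip force is fixed at half the most. Time passes only in rows, so rows that do not move let the fingers close, or fill a call up. It gives the time, the measured TCP pose, the force, the opening and the grip force at its end, in the units of the state.
- observe(): the state, without advancing time (a new reading comes with each control period).
- camera(name): name is "side" or "top"; returns a dict with "pixels" (384x512x3 uint8, red, green, blue), "range_z" (384x512 float32, mm along the optical axis (not along the pixel's ray), 0 where there is no reading), "fx", "fy", "cx", "cy" (pixels), "T" (4x4, takes a point from camera to world coordinates). Camera axes: x right, y up, looking along -z (the intrinsics and any distortion apply to the point x, -y, -z); pixel columns grow to the right and rows downward; lengths in mm; the calibration is good to about 2 mm. A picture is of the moment at which its call begins.
- close_job(): hands the job in; it is judged then, once.
The state is a dict: "time_s": time; "joint_positions": joint angles; "joint_velocities": joint speeds; "effort": joint torques, N m; "tool_pos": TCP position; "eef_rot": TCP orientation; "force": force on the tool from outside, world axes, zero at the start; "wrist_torque": the same for the moment, N m; "grip_width": opening from 0.0 (shut) to 1.0 (fully open); "gripper_force": force on a finger pad.
Only numpy, scipy, OpenCV 4.12 (cv2) and the standard library are available. Lean on these libraries where they do the work, as an engineer would, in place of code of your own. Each camera call takes 0.05 s, during which the arm holds its last target. There are 200 camera calls.

## Working session

There is one attempt and no reset: what is moved stays moved. The work goes in short steps, Python scripts to look and compute and a tool call to move; the robot and the scene stay as the last step left them, time stands still between calls to the robot, and variables do not carry over. Pictures are saved under pics/ and viewed, at most 14 in all, crops included, and the job is handed in when it is done.

Besides the shell and the picture viewer there is one more tool, called as name(argument=value, ...), one argument or row to a line, values as JSON. jog_arm: Moves the arm, as the interface text tells. Its arguments: {"type":"object","properties":{"series":{"type":"array","items":{"type":"array"}},"hand":{"type":"number"}},"required":["series"]}

```bash
mkdir -p pics
python3 - <<'E'
from plant import observe,camera,grip_point_offset
import cv2,numpy as np
print(observe(),grip_point_offset)
for n in("top","side"):
    c=camera(n);cv2.imwrite(f"pics/{n}0.png",cv2.resize(c["pixels"][:,:,::-1],(768,576)))
    print(n,c["fx"],c["fy"],c["cx"],c["cy"],c["T"].round(3).tolist(),[k for k in c])
E
```

```text
{'time_s': 0.0, 'joint_positions': array([ 1.18900512e+00,  4.23842431e-01,  1.63066997e+00,  8.16144288e-06,
        1.08860950e+00, -1.90274165e-02]), 'joint_velocities': array([-0.00079035, -0.00105688,  0.00193084,  0.00162068, -0.00024051,
        0.00094671]), 'effort': array([-1.47120016e-03, -5.44619715e+01, -2.73673242e+01,  6.43420452e-02,
        2.27762904e-02, -9.41701978e-05]), 'tool_pos': array([221.57190845, 583.81760969, 221.90858   ]), 'eef_rot': array([ 1.80390782e-01,  9.83594724e-01, -7.48599726e-04, -1.55755517e-04]), 'force': array([ 0.29992959, -0.70777203, -0.39715622]), 'wrist_torque': array([-0.00764512,  0.02500431, -0.05718105]), 'gripper_force': 0.0, 'grip_width': 0.9983255380542304} 18.700000000000003
top 358.84429312008797 358.84429312008797 255.9201619344325 187.08694754406972 [[0.008, 0.987, -0.16, 354.209], [-0.999, 0.013, 0.029, -20.807], [0.031, 0.16, 0.987, 1000.97], [0.0, 0.0, 0.0, 1.0]] ['pixels', 'range_z', 'fx', 'fy', 'cx', 'cy', 'T']
side 398.09728135929055 398.09728135929055 266.3744346371949 192.758667726435 [[-0.949, 0.098, -0.299, 219.981], [-0.315, -0.335, 0.888, 918.999], [-0.013, 0.937, 0.349, 421.923], [0.0, 0.0, 0.0, 1.0]] ['pixels', 'range_z', 'fx', 'fy', 'cx', 'cy', 'T']
```

View pics/top0.png

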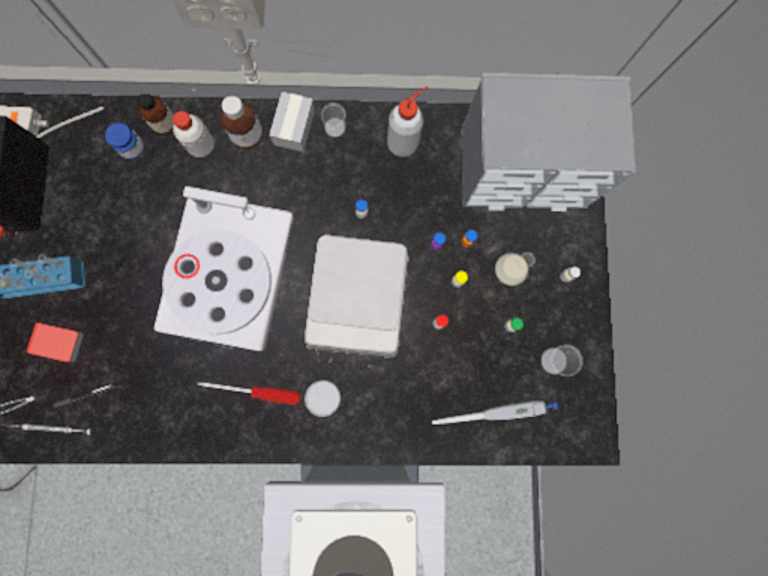

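View pics/side0.png

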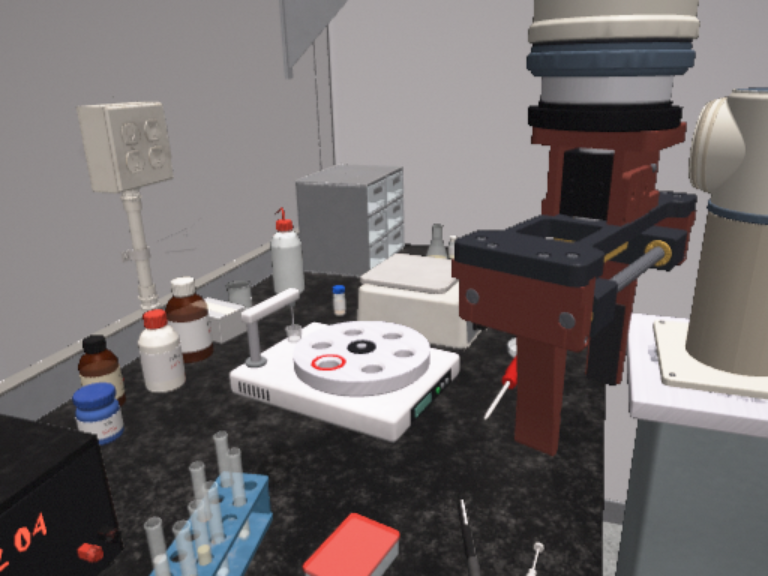

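Top view (768-wide): carousel at (216,281) with the red ring at (187,266). Caps are red (441,321), yellow (460,278), green (516,324), white (574,272) and blue (362,205). Blue-ish look-alikes are at (438,239) and (471,236), with the flask at (512,268) and the beaker at (562,360).

```bash
cat > h.py <<'E'
import cv2,numpy as np
from plant import observe,camera
def ray(c,u,v,z):
    d=c["T"][:3,:3]@np.array([(u-c["cx"])/c["fx"],-(v-c["cy"])/c["fy"],-1.])
    o=c["T"][:3,3]; return o+d*(z-o[2])/d[2]
def proj(c,p):
    q=np.linalg.inv(c["T"])@np.append(p,1); return c["cx"]-c["fx"]*q[0]/q[2],c["cy"]+c["fy"]*q[1]/q[2]
def blobs(c,lo,hi,z,roi,amin=8):
    hsv=cv2.cvtColor(c["pixels"],cv2.COLOR_RGB2HSV); m=cv2.inRange(hsv,np.array(lo),np.array(hi))
    n,l,s,ce=cv2.connectedComponentsWithStats(m); x0,y0,x1,y1=roi
    return [(ce[i].round(1),int(s[i,4]),ray(c,*ce[i],z).round(1)) for i in range(1,n) if s[i,4]>=amin and x0<ce[i][0]<x1 and y0<ce[i][1]<y1]
E
python3 - <<'E'
from h import *
c=camera("top")
R=(220,120,410,260)
for n,lo,hi in(("red",(0,150,90),(8,255,255)),("red2",(172,150,90),(180,255,255)),("yel",(24,150,120),(34,255,255)),("green",(40,120,60),(85,255,255)),("blue",(100,130,60),(135,255,255)),("orange",(9,150,90),(20,255,255)),("white",(0,0,190),(180,50,255))):
    print(n,*blobs(c,lo,hi,51,R),sep="\n ")
print("ring",blobs(c,(0,100,90),(8,255,255),67,(90,140,190,240)),blobs(c,(170,100,90),(180,255,255),67,(90,140,190,240)))
print("hub",blobs(c,(0,0,0),(180,255,70),67,(105,155,185,225)))
p=c["pixels"][:,:,::-1]
a=cv2.resize(p[120:260,225:405],(720,560),interpolation=cv2.INTER_CUBIC); cv2.imwrite("pics/v.png",a)
E
```

```text
red
 (array([294.7, 213.2]), 56, array([ 439.3, -152.7,   51. ]))
red2
yel
 (array([307.4, 184.2]), 57, array([ 518.1, -188.1,   51. ]))
green
 (array([344.4, 215.4]), 54, array([ 434.9, -285.9,   51. ]))
blue
 (array([240.7, 136.4]), 53, array([648.7,  -6.1,  51. ]))
 (array([314.2, 156.5]), 55, array([ 595.1, -207.9,   51. ]))
 (array([292.6, 158.6]), 60, array([ 588.4, -148.4,   51. ]))
orange
 (array([310.1, 161.1]), 30, array([ 582.1, -196.3,   51. ]))
white
 (array([335.7, 125. ]), 546, array([ 686.2, -269.7,   51. ]))
 (array([380.1, 125.8]), 481, array([ 686. , -394.4,   51. ]))
 (array([237.1, 195.8]), 4302, array([484.1,   0.9,  51. ]))
 (array([341.9, 178.8]), 227, array([ 534.1, -282.4,   51. ]))
 (array([383.1, 181. ]), 36, array([ 529.7, -395.1,   51. ]))
 (array([377.9, 183.6]), 9, array([ 522.4, -380.4,   51. ]))
ring [(array([123.6, 171.8]), 18, array([542. , 299.3,  67. ])), (array([124.3, 181.5]), 28, array([516.1, 295.7,  67. ]))] []
hub []
```

View pics/v.png

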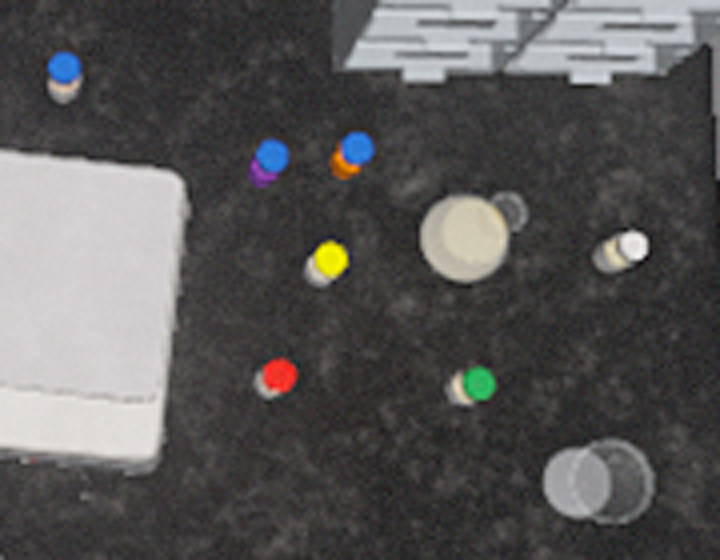

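The crop shows the real blue vial at crop (63,68), which has a clear body like the others. The purple-bodied (272,157) and orange-bodied (357,150) ones are the look-alikes. The other caps are yellow (330,260), red (279,377), green (479,384) and white (632,246). Next I locate the carousel and take the white cap's depth.

```bash
cat >> h.py <<'E'
def fitc(P):
    A=np.c_[P[:,:2],np.ones(len(P))]; s=np.linalg.lstsq(A,(P[:,:2]**2).sum(1),rcond=None)[0]
    return s[0]/2,s[1]/2,np.sqrt(s[2]+(s[0]**2+s[1]**2)/4)
def carousel(c):
    hsv=cv2.cvtColor(c["pixels"],cv2.COLOR_RGB2HSV)
    m=cv2.inRange(hsv,np.array((0,70,90)),np.array((10,255,255)))|cv2.inRange(hsv,np.array((168,70,90)),np.array((180,255,255)))
    x0,y0,x1,y1=105,155,185,225
    vs,us=np.nonzero(m[y0:y1,x0:x1]); P=np.array([ray(c,u+x0,v+y0,67) for u,v in zip(us,vs)])
    d=(hsv[y0:y1,x0:x1,2]<130).astype(np.uint8)
    n,l,s,ce=cv2.connectedComponentsWithStats(d)
    return fitc(P),[(int(s[i,4]),ray(c,ce[i][0]+x0,ce[i][1]+y0,67).round(1)) for i in range(1,n) if s[i,4]>10]
E
python3 - <<'E'
from h import *
c=camera("top"); r,w=carousel(c); print(r,*w,sep="\n")
for u,v in((380,130),(383,181),(341,178),(344,177),(240,195),(240,230),(374,240)):
    z=c["range_z"][v,u]; q=c["T"]@np.array([(u-c["cx"])/c["fx"]*z,-(v-c["cy"])/c["fy"]*z,-z,1]); print(u,v,q[:3].round(0))
E
```

```text
(np.float64(527.9940503612019), np.float64(297.37848947654925), np.float64(19.852232905428934))
(316, array([544.1, 337.5,  67. ]))
(65, array([559.4, 247.8,  67. ]))
(63, array([534.5, 195.9,  67. ]))
(63, array([526.8, 295.2,  67. ]))
(137, array([503.2, 244.9,  67. ]))
(143, array([435.7, 143.1,  67. ]))
(66, array([477.2, 191.2,  67. ]))
(69, array([469.7, 291. ,  67. ]))
(69, array([444.3, 238.3,  67. ]))
(38, array([407.3, 322.6,  67. ]))
380 130 [ 659. -377.   94.]
383 181 [ 529. -395.   52.]
341 178 [ 535. -277.   60.]
344 177 [ 534. -281.   77.]
240 195 [479.  -7. 102.]
240 230 [392.  -9.  84.]
374 240 [ 371. -380.    5.]
```

jog_arm(
  series=[
    [[10.9,-36.8,-1.5],1],
    [[10.9,-36.8,-1.5],1],
    [[10.9,-36.8,-1.5],1],
    [[10.9,-36.8,-1.5],1],
    [[10.9,-36.8,-1.5],1],
  ],
  hand=0.45,
)

```text
time_s: 0.7
tool_pos: [276.4, 398.8, 215.0]
eef_rot: [0.137, 0.991, -0.0, -0.0]
force: [0.9, -0.9, 0.0]
grip_width: 0.582
gripper_force: 0.0
```

jog_arm(
  series=[
    [[10.9,-36.8,-1.5],1],
    [[10.9,-36.8,-1.5],1],
    [[10.9,-36.8,-1.5],1],
    [[10.9,-36.8,-1.5],1],
    [[10.9,-36.8,-1.5],1],
  ],
)

```text
time_s: 1.2
tool_pos: [330.9, 214.9, 207.7]
eef_rot: [0.093, 0.996, 0.0, 0.0]
force: [0.2, -0.4, -1.1]
grip_width: 0.447
gripper_force: 0.0
```

jog_arm(
  series=[
    [[10.9,-36.8,-1.5],1],
    [[10.9,-36.8,-1.5],1],
    [[10.9,-36.8,-1.5],1],
    [[10.9,-36.8,-1.5],1],
    [[10.9,-36.8,-1.5],1],
  ],
)

```text
time_s: 1.7
tool_pos: [385.5, 30.8, 200.3]
eef_rot: [0.05, 0.999, 0.0, 0.0]
force: [1.1, 0.7, 0.7]
grip_width: 0.45
gripper_force: 0.0
```

jog_arm(
  series=[
    [[10.9,-36.8,-1.5],1],
    [[10.9,-36.8,-1.5],1],
    [[10.9,-36.8,-1.5],1],
    [[10.9,-36.8,-1.5],1],
    [[10.9,-36.8,-1.5],1],
  ],
)

```text
time_s: 2.2
tool_pos: [439.9, -153.4, 192.6]
eef_rot: [0.007, 1.0, 0.0, 0.0]
force: [0.0, 1.1, -0.8]
grip_width: 0.45
gripper_force: 0.0
```

jog_arm(
  series=[
    [[0,0,0],0],
    [[0,0,0],0],
    [[0,0,0],0],
    [[0,0,0],0],
    [[0,0,0],0],
  ],
)

```text
time_s: 2.7
tool_pos: [439.6, -150.7, 192.8]
eef_rot: [0.006, 1.0, 0.0, -0.0]
force: [-0.0, -0.5, -0.7]
grip_width: 0.449
gripper_force: 0.0
```

jog_arm(
  series=[
    [[0,-1,-40],0],
    [[0,0,-40],0],
    [[0,0,-40],0],
    [[0,0,-30],0],
    [[0,0,-18.7],0],
  ],
)

```text
time_s: 3.2
tool_pos: [438.7, -151.6, 22.0]
eef_rot: [0.006, 1.0, 0.0, -0.001]
force: [0.2, 0.3, 0.4]
grip_width: 0.452
gripper_force: 0.0
```

jog_arm(
  series=[
    [[0,0,0],0],
    [[0,0,0],0],
    [[0,0,0],0],
    [[0,0,0],0],
    [[0,0,0],0],
  ],
  hand=0,
)

```text
time_s: 3.7
tool_pos: [440.4, -152.9, 24.9]
eef_rot: [0.007, 1.0, -0.0, 0.001]
force: [0.2, -0.8, -1.0]
grip_width: 0.236
gripper_force: 29.9
```

jog_arm(
  series=[
    [[0,0,0],0],
    [[0,0,20],0],
    [[0,0,40],0],
    [[0,0,50],0],
    [[0,0,50],0],
  ],
)

```text
time_s: 4.2
tool_pos: [439.1, -152.5, 185.6]
eef_rot: [0.007, 1.0, 0.0, -0.001]
force: [1.6, 0.0, -0.2]
grip_width: 0.236
gripper_force: 29.9
```

Run:
```python
from h import *
for n in("side","top"):
    c=camera(n);u,v=map(int,proj(c,observe()["tool_pos"])); print(u,v)
    p=c["pixels"][max(v-70,0):v+70,max(u-70,0):u+70,::-1];cv2.imwrite(f"pics/{n}1.png",cv2.resize(p,(480,480)))
```

```text
312 132
303 205
```

View pics/side1.png

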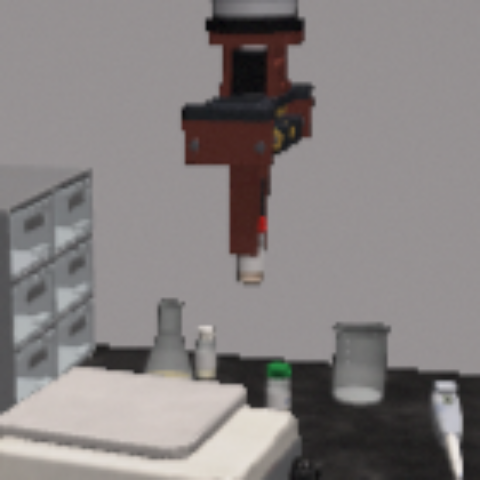

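The side crop shows the red vial held upright between the fingers, cap at (262,224) and foot at (250,280). The white (205,350) and green (279,385) vials are behind it.

jog_arm(
  series=[
    [[5.8,30,0.4],0],
    [[5.8,30,0.4],0],
    [[5.8,30,0.4],0],
    [[5.8,30,0.4],0],
    [[5.8,30,0.4],0],
  ],
)

```text
time_s: 4.8
tool_pos: [468.3, -1.5, 185.3]
eef_rot: [0.007, 1.0, 0.0, -0.0]
force: [1.0, 0.2, 0.2]
grip_width: 0.238
gripper_force: 29.9
```

jog_arm(
  series=[
    [[5.8,30,0.4],0],
    [[5.8,30,0.4],0],
    [[5.8,30,0.4],0],
    [[5.8,30,0.4],0],
    [[5.8,30,0.4],0],
  ],
)

```text
time_s: 5.3
tool_pos: [497.3, 148.4, 187.1]
eef_rot: [0.007, 1.0, -0.0, -0.001]
force: [-0.3, -0.1, 0.0]
grip_width: 0.239
gripper_force: 29.9
```

jog_arm(
  series=[
    [[5.8,30,0.4],0],
    [[5.8,30,0.4],0],
    [[5.8,30,0.4],0],
    [[5.8,30,0.4],0],
    [[5.8,28.9,0.4],0],
  ],
)

```text
time_s: 5.8
tool_pos: [526.3, 297.2, 188.9]
eef_rot: [0.007, 1.0, -0.0, -0.001]
force: [0.1, 0.1, -0.4]
grip_width: 0.24
gripper_force: 29.9
```

jog_arm(
  series=[
    [[0.5,0,0],0],
    [[0,0,-30],0],
    [[0,0,-30],0],
    [[0,0,-20],0],
    [[0,0,-10],0],
  ],
)

```text
time_s: 6.3
tool_pos: [525.6, 294.7, 97.3]
eef_rot: [0.007, 1.0, -0.001, -0.002]
force: [-0.2, -0.3, -0.4]
grip_width: 0.238
gripper_force: 29.9
```

Run:
```python
from h import *
o=[]
for n in("side","top"):
    c=camera(n);u,v=map(int,proj(c,[527,296,75])); print(n,u,v)
    p=c["pixels"][v-50:v+50,u-50:u+50,::-1];o.append(cv2.resize(p,(400,400),interpolation=cv2.INTER_CUBIC))
cv2.imwrite("pics/p1.png",np.hstack(o)); print(observe()["tool_pos"])
```

```text
side 219 237
top 123 176
[526.12216332 295.09719294  98.24964435]
```

View pics/p1.png

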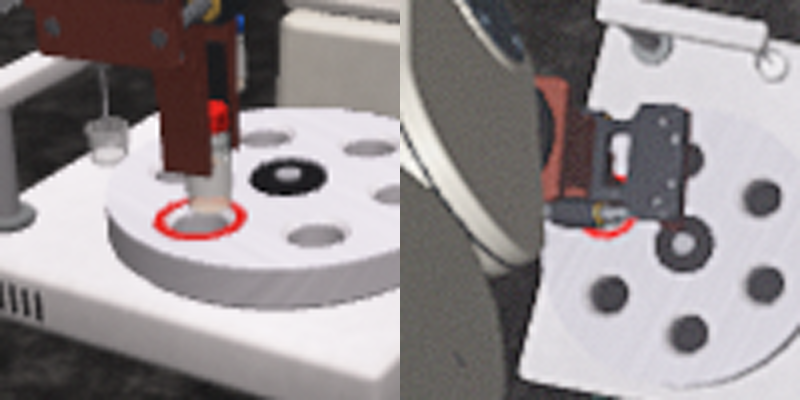

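Run:
```python
from h import *
c=camera("side");f=lambda a,b:(169+a/4,187+b/4)
print("foot centre",ray(c,*f(208,203),74.5),"cap top",ray(c,*f(217,107),125.5),"ring c",ray(c,*f(200,218),67),"hub",ray(c,*f(288,176),70))
```

```text
foot centre [523.54454884 294.77073077  74.5       ] cap top [516.22936714 294.28255616 125.5       ] ring c [527.1665852  297.02650999  67.        ] hub [501.21493842 247.41393387  70.        ]
```

The left half (side view) shows the red vial upright over the ringed well: foot (206,204), ring centre (200,218). It needs about +1.5 mm in x and +1 mm in y, then lowering.

jog_arm(
  series=[
    [[1.5,1,0],0],
    [[0,0,-8],0],
    [[0,0,-8],0],
    [[0,0,-6],0],
    [[0,0,-4],0],
  ],
)

```text
time_s: 6.95
tool_pos: [528.5, 297.1, 73.4]
eef_rot: [0.007, 1.0, -0.0, -0.0]
force: [-2.9, 0.8, 26.0]
grip_width: 0.236
gripper_force: 30.1
```

jog_arm(
  series=[
    [[0,0,0],0],
    [[0,0,0],0],
    [[0,0,0],0],
    [[0,0,0],0],
    [[0,0,0],0],
  ],
)

```text
time_s: 7.45
tool_pos: [528.8, 297.2, 73.9]
eef_rot: [0.007, 1.0, -0.0, -0.0]
force: [0.4, -0.1, -0.2]
grip_width: 0.234
gripper_force: 29.9
```

Run:
```python
from h import *
c=camera("side");u,v=219,237
cv2.imwrite("pics/p2.png",cv2.resize(c["pixels"][v-50:v+50,u-50:u+50,::-1],(400,400),interpolation=cv2.INTER_CUBIC)); print(observe())
```

```text
{'time_s': 7.5, 'joint_positions': array([ 4.92427429e-01,  5.94190435e-01,  1.75410166e+00, -2.85179744e-05,
        7.93324050e-01, -1.06459309e+00]), 'joint_velocities': array([ 0.00198297, -0.00058532, -0.00015592, -0.00050104,  0.00192092,
        0.00118626]), 'effort': array([ 3.31274270e-03, -5.73037040e+01, -2.03130716e+01,  1.61828531e-02,
        7.19219260e-02, -5.30842510e-05]), 'tool_pos': array([528.77030211, 297.18803527,  73.95380866]), 'eef_rot': array([ 6.87784826e-03,  9.99976347e-01, -1.45453427e-05, -5.44542920e-06]), 'force': array([ 0.04444186, -0.48831392, -0.99799945]), 'wrist_torque': array([ 0.04348245,  0.01292327, -0.00292443]), 'gripper_force': 29.90890302200569, 'grip_width': 0.2353182027046081}
```

View pics/p2.png

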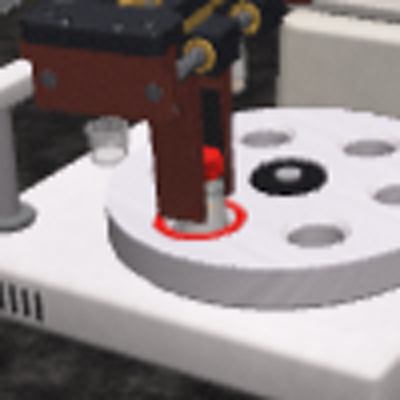

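The vial is down in the ringed well, with its foot below the face at (205,225). I release it and lift.

jog_arm(
  series=[
    [[0,0,0],0],
    [[0,0,0],0],
    [[0,0,0],0],
    [[0,0,0],0],
    [[0,0,0],0],
  ],
  hand=0.45,
)

```text
time_s: 8.0
tool_pos: [528.8, 297.2, 74.0]
eef_rot: [0.007, 1.0, -0.0, -0.0]
force: [-0.3, 0.6, 0.2]
grip_width: 0.451
gripper_force: 0.0
```

jog_arm(
  series=[
    [[0,0,10],0],
    [[0,0,30],0],
    [[0,0,40],0],
    [[0,0,40],0],
    [[0,0,0],0],
  ],
)

```text
time_s: 8.5
tool_pos: [532.0, 298.9, 200.6]
eef_rot: [0.007, 1.0, 0.003, 0.005]
force: [1.1, -0.7, 0.2]
grip_width: 0.451
gripper_force: 0.0
```

```bash
cat >> h.py <<'E'
def caps(c,z=100,roi=(100,150,512,300)):
    for n,lo,hi in(("red",(0,150,90),(8,255,255)),("yel",(24,150,120),(34,255,255)),("green",(40,120,60),(85,255,255)),("blue",(100,130,60),(125,255,255))):
        print(n,blobs(c,lo,hi,z,roi,4))
E
python3 - <<'E'
from h import *
c=camera("side");caps(c,100,(170,180,300,300));u,v=219,237
cv2.imwrite("pics/p3.png",cv2.resize(c["pixels"][v-50:v+50,u-50:u+50,::-1],(400,400),interpolation=cv2.INTER_CUBIC)); print(observe()["tool_pos"])
E
```

```text
red [(array([218. , 228.4]), 76, array([522.7, 306.8, 100. ])), (array([217.7, 242.9]), 47, array([498.6, 360.3, 100. ]))]
yel []
green [(array([291.5, 259.5]), 8, array([361.4, 377.8, 100. ]))]
blue [(array([225.3, 192.4]), 45, array([588.6, 124.4, 100. ]))]
[530.58279192 298.18584149 197.78284039]
```

View pics/p3.png

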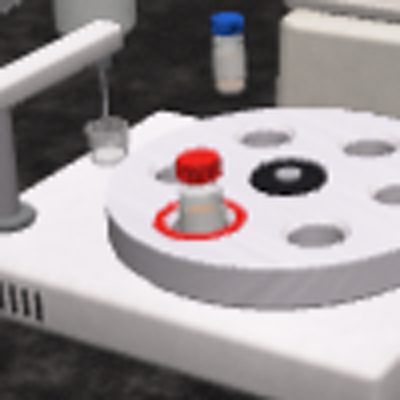

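Red stands upright in the ringed well: cap (199,165), body in the ring (200,218). Blue next.

jog_arm(
  series=[
    [[12,-30.3,0],0],
    [[12,-30.3,0],0],
    [[12,-30.3,0],0],
    [[12,-30.3,0],0],
    [[12,-30.3,0],0],
  ],
)

```text
time_s: 9.05
tool_pos: [588.2, 144.3, 192.8]
eef_rot: [0.007, 1.0, -0.0, -0.001]
force: [0.1, 0.9, 0.3]
grip_width: 0.448
gripper_force: 0.0
```

jog_arm(
  series=[
    [[12,-30.3,0],0],
    [[12,-30.3,0],0],
    [[12,-30.3,0],0],
    [[12,-30.3,0],0],
    [[12,-30.3,0],0],
  ],
)

```text
time_s: 9.55
tool_pos: [648.2, -7.1, 192.7]
eef_rot: [0.007, 1.0, 0.0, -0.001]
force: [-0.4, 0.3, 0.2]
grip_width: 0.448
gripper_force: 0.0
```

jog_arm(
  series=[
    [[0,0,0],0],
    [[0,0,0],0],
    [[0,0,-40],0],
    [[0,0,-40],0],
    [[0,0,-10],0],
  ],
)

```text
time_s: 10.05
tool_pos: [644.9, -4.4, 99.5]
eef_rot: [0.006, 1.0, 0.0, -0.004]
force: [-1.1, 0.2, -0.2]
grip_width: 0.447
gripper_force: 0.0
```

Run:
```python
from h import *
c=camera("side");u,v=225,180;caps(c,51,(170,150,300,215))
cv2.imwrite("pics/p4.png",cv2.resize(c["pixels"][v-60:v+60,u-60:u+60,::-1],(480,480),interpolation=cv2.INTER_CUBIC)); print(observe()["tool_pos"],proj(c,[527,297,100]),proj(c,observe()["tool_pos"]-np.array([0,0,25])))
```

```text
red []
yel []
green []
blue [(array([225.3, 192.4]), 45, array([644.7,   3.5,  51. ]))]
[645.46945838  -4.48903166  99.90216783] (np.float64(218.14450137877515), np.float64(225.9754272437313)) (np.float64(225.7842429214857), np.float64(183.0752607638732))
```

View pics/p4.png

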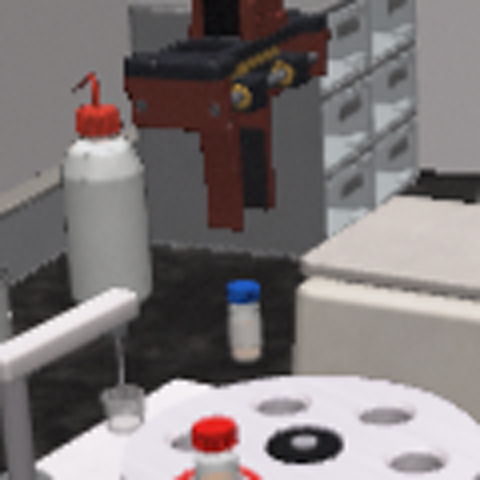

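Blue at (243,320) sits right under the open fingers (240,220), so I grip it.

jog_arm(
  series=[
    [[0,0,-20],0],
    [[0,0,-30],0],
    [[0,0,-20],0],
    [[0,0,-10],0],
    [[0,0,0],0],
  ],
)

```text
time_s: 10.6
tool_pos: [648.6, -5.2, 23.9]
eef_rot: [0.007, 1.0, 0.0, -0.0]
force: [0.8, -0.3, 0.8]
grip_width: 0.454
gripper_force: 0.0
```

jog_arm(
  series=[
    [[0,0,0],0],
    [[0,0,0],0],
    [[0,0,0],0],
    [[0,0,0],0],
    [[0,0,0],0],
  ],
  hand=0,
)

```text
time_s: 11.1
tool_pos: [649.8, -5.8, 25.3]
eef_rot: [0.007, 1.0, 0.0, 0.001]
force: [-0.1, 1.0, 7.1]
grip_width: 0.236
gripper_force: 30.0
```

jog_arm(
  series=[
    [[0,0,0],0],
    [[0,0,20],0],
    [[0,0,50],0],
    [[0,0,50],0],
    [[0,0,50],0],
  ],
)

```text
time_s: 11.6
tool_pos: [648.2, -5.8, 195.6]
eef_rot: [0.007, 1.0, -0.0, -0.0]
force: [0.7, 0.3, -1.4]
grip_width: 0.236
gripper_force: 30.0
```

jog_arm(
  series=[
    [[-17.1,19.8,0],0],
    [[-17.1,19.8,0],0],
    [[-17.1,19.8,0],0],
    [[-17.1,19.8,0],0],
    [[-17.1,19.8,0],0],
  ],
)

```text
time_s: 12.1
tool_pos: [562.3, 93.8, 194.1]
eef_rot: [0.007, 1.0, 0.0, 0.0]
force: [0.8, -0.2, 0.0]
grip_width: 0.239
gripper_force: 30.0
```

jog_arm(
  series=[
    [[-17.1,19.8,0],0],
    [[-17.1,19.8,0],0],
    [[-17.1,19.8,0],0],
    [[-17.1,19.8,0],0],
    [[-17.1,19.8,0],0],
  ],
)

```text
time_s: 12.6
tool_pos: [476.9, 192.8, 194.1]
eef_rot: [0.007, 1.0, -0.0, 0.0]
force: [0.1, -0.1, -0.2]
grip_width: 0.233
gripper_force: 30.0
```

jog_arm(
  series=[
    [[0,0,0],0],
    [[0,0,-40],0],
    [[0,0,-30],0],
    [[0,0,-24],0],
    [[0,0,0],0],
  ],
)

```text
time_s: 13.1
tool_pos: [476.2, 190.9, 97.4]
eef_rot: [0.007, 1.0, -0.001, -0.003]
force: [0.5, -1.0, -0.6]
grip_width: 0.238
gripper_force: 30.0
```

Run:
```python
from h import *
o=[]
for n in("side","top"):
    c=camera(n);u,v=map(int,proj(c,[477,191,75])); print(n,u,v)
    p=c["pixels"][v-50:v+50,u-50:u+50,::-1];o.append(cv2.resize(p,(400,400),interpolation=cv2.INTER_CUBIC))
    if n=="side": print("well at crop",(np.array(proj(c,[477.3,191.4,67]))-[u-50,v-50])*4, "foot expect",(np.array(proj(c,[477.3,191.4,76]))-[u-50,v-50])*4)
cv2.imwrite("pics/p5.png",np.hstack(o)); print(observe()["tool_pos"])
print(carousel(c))
```

```text
side 261 219
well at crop [201.10192966 214.56069922] foot expect [200.81031587 199.09072069]
top 163 196
[478.21026703 191.79574236 100.1641507 ]
((np.float64(506.33951741363836), np.float64(229.63509264694426), np.float64(48.78677697349307)), [(15, array([568.7, 268.7,  67. ])), (1646, array([496.6, 197. ,  67. ])), (20, array([511.2, 264.7,  67. ])), (688, array([439.6, 275.1,  67. ]))])
```

View pics/p5.png

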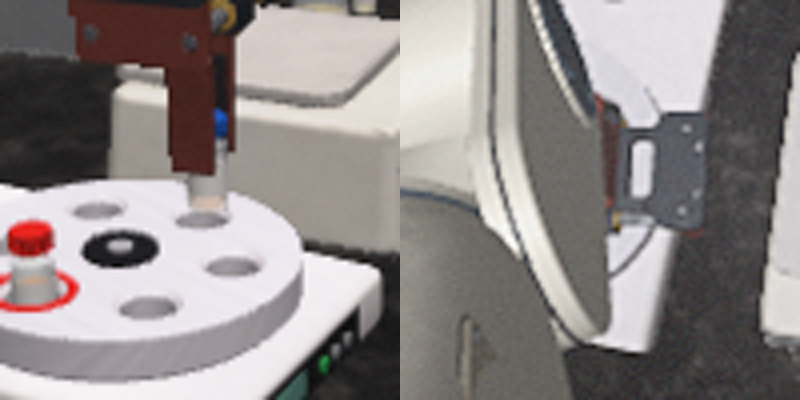

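Side view: blue's foot is at (208,203) over its well at (202,220), directly across the hub from red. I nudge +2 mm in x and lower.

jog_arm(
  series=[
    [[2,0,0],0],
    [[0,0,-8],0],
    [[0,0,-8],0],
    [[0,0,-6],0],
    [[0,0,-4],0],
  ],
)

```text
time_s: 13.7
tool_pos: [479.8, 192.3, 73.8]
eef_rot: [0.007, 1.0, 0.0, -0.0]
force: [-3.8, -0.5, 37.1]
grip_width: 0.233
gripper_force: 30.2
```

jog_arm(
  series=[
    [[0,0,0],0],
    [[0,0,0],0],
    [[0,0,0],0],
    [[0,0,0],0],
    [[0,0,0],0],
  ],
)

```text
time_s: 14.2
tool_pos: [479.9, 192.4, 74.0]
eef_rot: [0.007, 1.0, 0.0, 0.0]
force: [-0.6, 1.2, 2.8]
grip_width: 0.235
gripper_force: 30.0
```

jog_arm(
  series=[
    [[0,0,0],0],
    [[0,0,0],0],
    [[0,0,0],0],
    [[0,0,0],0],
    [[0,0,0],0],
  ],
  hand=0.45,
)

```text
time_s: 14.7
tool_pos: [479.7, 192.2, 73.9]
eef_rot: [0.007, 1.0, -0.0, -0.0]
force: [-0.7, 0.3, -0.2]
grip_width: 0.453
gripper_force: 0.0
```

jog_arm(
  series=[
    [[0,0,10],0],
    [[0,0,30],0],
    [[0,0,40],0],
    [[0,0,40],0],
    [[0,0,0],0],
  ],
)

```text
time_s: 15.2
tool_pos: [482.9, 193.4, 199.7]
eef_rot: [0.007, 1.0, 0.002, 0.005]
force: [0.0, 0.5, -0.4]
grip_width: 0.451
gripper_force: 0.0
```

Run:
```python
from h import *
c=camera("side");caps(c,96,(170,180,300,250));print([proj(c,[x,y,96]) for x,y in((527.3,296.2),(477.3,191.4))])
```

```text
red [(array([218. , 228.4]), 76, array([526.5, 299.2,  96. ])), (array([218. , 242.9]), 50, array([501.6, 353.1,  96. ]))]
yel []
green []
blue [(array([260.1, 210.1]), 62, array([479.2, 192. ,  96. ]))]
[(np.float64(218.29336324732077), np.float64(227.68987676738547)), (np.float64(261.03861286893795), np.float64(210.07435364334836))]
```

Both seated vials project where expected (blue at (479,192)). Yellow next.

jog_arm(
  series=[
    [[3.9,-38,0],0],
    [[3.9,-38,0],0],
    [[3.9,-38,0],0],
    [[3.9,-38,0],0],
    [[3.9,-38,0],0],
  ],
)

```text
time_s: 15.75
tool_pos: [498.2, 0.8, 192.9]
eef_rot: [0.007, 1.0, -0.0, -0.001]
force: [0.5, 0.5, 0.7]
grip_width: 0.449
gripper_force: 0.0
```

jog_arm(
  series=[
    [[3.9,-38,0],0],
    [[3.9,-38,0],0],
    [[3.9,-38,0],0],
    [[3.9,-38,0],0],
    [[3.9,-38,0],0],
  ],
)

```text
time_s: 16.25
tool_pos: [517.8, -189.1, 192.7]
eef_rot: [0.007, 1.0, 0.0, -0.001]
force: [0.7, 0.0, 0.4]
grip_width: 0.445
gripper_force: 0.0
```

jog_arm(
  series=[
    [[0,0,0],0],
    [[0,0,0],0],
    [[0,0,-40],0],
    [[0,0,-40],0],
    [[0,0,-20],0],
  ],
)

```text
time_s: 16.75
tool_pos: [516.4, -185.4, 90.7]
eef_rot: [0.006, 1.0, 0.001, -0.002]
force: [-0.2, -0.0, 0.7]
grip_width: 0.448
gripper_force: 0.0
```

jog_arm(
  series=[
    [[0,0,0],0],
    [[0,0,-30],0],
    [[0,0,-30],0],
    [[0,0,-10],0],
    [[0,0,0],0],
  ],
)

```text
time_s: 17.25
tool_pos: [518.3, -186.9, 23.6]
eef_rot: [0.006, 1.0, 0.0, -0.001]
force: [-0.1, 0.2, 0.0]
grip_width: 0.448
gripper_force: 0.0
```

jog_arm(
  series=[
    [[0,0,0],0],
    [[0,0,0],0],
    [[0,0,0],0],
    [[0,0,0],0],
    [[0,0,0],0],
  ],
  hand=0,
)

```text
time_s: 17.75
tool_pos: [519.8, -188.2, 25.2]
eef_rot: [0.007, 1.0, -0.0, 0.001]
force: [1.1, 1.1, 7.6]
grip_width: 0.237
gripper_force: 30.0
```

jog_arm(
  series=[
    [[0,0,0],0],
    [[0,0,20],0],
    [[0,0,50],0],
    [[0,0,50],0],
    [[0,0,50],0],
  ],
)

```text
time_s: 18.25
tool_pos: [518.2, -187.6, 195.9]
eef_rot: [0.007, 1.0, 0.0, -0.0]
force: [0.9, 0.2, -1.1]
grip_width: 0.237
gripper_force: 29.9
```

jog_arm(
  series=[
    [[-4.8,28.5,0],0],
    [[-4.8,28.5,0],0],
    [[-4.8,28.5,0],0],
    [[-4.8,28.5,0],0],
    [[-4.8,28.5,0],0],
  ],
)

```text
time_s: 18.75
tool_pos: [494.3, -44.3, 194.4]
eef_rot: [0.007, 1.0, -0.0, 0.0]
force: [-0.3, 0.4, -0.3]
grip_width: 0.238
gripper_force: 29.9
```

jog_arm(
  series=[
    [[-4.8,28.5,0],0],
    [[-4.8,28.5,0],0],
    [[-4.8,28.5,0],0],
    [[-4.8,28.5,0],0],
    [[-4.8,28.5,0],0],
  ],
)

```text
time_s: 19.25
tool_pos: [470.4, 98.2, 194.3]
eef_rot: [0.007, 1.0, 0.0, 0.0]
force: [1.1, 0.5, 0.6]
grip_width: 0.237
gripper_force: 29.9
```

jog_arm(
  series=[
    [[-4.8,28.5,0],0],
    [[-4.8,28.5,0],0],
    [[-4.8,28.5,0],0],
    [[-4.8,28.5,0],0],
    [[-4.8,28.5,0],0],
  ],
)

```text
time_s: 19.75
tool_pos: [446.4, 240.8, 194.3]
eef_rot: [0.007, 1.0, 0.0, 0.0]
force: [1.2, 0.1, -0.7]
grip_width: 0.237
gripper_force: 29.9
```

jog_arm(
  series=[
    [[0,0,0],0],
    [[0,0,-40],0],
    [[0,0,-30],0],
    [[0,0,-24],0],
    [[0,0,0],0],
  ],
)

```text
time_s: 20.25
tool_pos: [444.7, 237.9, 97.5]
eef_rot: [0.007, 1.0, -0.001, -0.003]
force: [-0.8, 1.0, -0.3]
grip_width: 0.234
gripper_force: 29.9
```

Run:
```python
from h import *
c=camera("side");w=[444.5,239.3];u,v=map(int,proj(c,w+[75])); caps(c,122,(170,150,400,250))
print("crop: well",(np.array(proj(c,w+[67]))-[u-50,v-50])*4,"foot",(np.array(proj(c,w+[76]))-[u-50,v-50])*4)
cv2.imwrite("pics/p6.png",cv2.resize(c["pixels"][v-50:v+50,u-50:u+50,::-1],(400,400),interpolation=cv2.INTER_CUBIC)); print(observe()["tool_pos"])
```

```text
red [(array([218.1, 228.4]), 77, array([502. , 348.5, 122. ])), (array([344.3, 245.6]), 247, array([283.2, 348.4, 122. ])), (array([218. , 242.9]), 50, array([479.2, 398.3, 122. ]))]
yel [(array([273.8, 209.4]), 20, array([434. , 239.4, 122. ]))]
green [(array([323. , 169.2]), 28, array([392.5, -48.9, 122. ]))]
blue [(array([257.5, 210.2]), 26, array([463.1, 252.1, 122. ]))]
crop: well [203.94940176 217.0532134 ] foot [203.76086211 200.74444104]
[445.87431009 238.55018862  99.13763762]
```

View pics/p6.png

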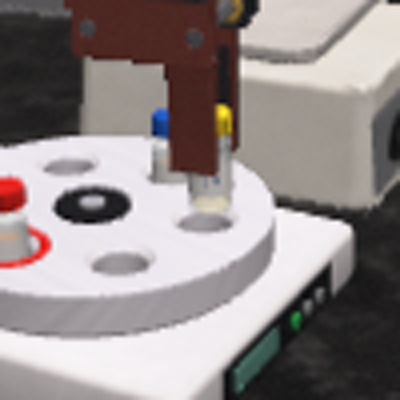

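Yellow's foot is at (210,203), over its well at (205,221). I nudge +1.5 mm in x and lower more gently.

jog_arm(
  series=[
    [[1.5,0,0],0],
    [[0,0,-8],0],
    [[0,0,-7],0],
    [[0,0,-5],0],
    [[0,0,-3],0],
  ],
)

```text
time_s: 20.8
tool_pos: [448.1, 239.6, 76.6]
eef_rot: [0.007, 1.0, -0.0, -0.0]
force: [0.4, 0.1, -0.3]
grip_width: 0.238
gripper_force: 29.9
```

jog_arm(
  series=[
    [[0,0,-1],0],
    [[0,0,-1],0],
    [[0,0,0],0],
    [[0,0,0],0],
    [[0,0,0],0],
  ],
)

```text
time_s: 21.3
tool_pos: [448.4, 239.8, 75.1]
eef_rot: [0.007, 1.0, 0.0, 0.0]
force: [0.1, -0.1, 0.2]
grip_width: 0.237
gripper_force: 29.9
```

jog_arm(
  series=[
    [[0,0,0],0],
    [[0,0,0],0],
    [[0,0,0],0],
    [[0,0,0],0],
    [[0,0,0],0],
  ],
  hand=0.45,
)

```text
time_s: 21.8
tool_pos: [448.3, 239.7, 75.0]
eef_rot: [0.007, 1.0, -0.0, 0.0]
force: [0.9, -0.4, -0.6]
grip_width: 0.451
gripper_force: 0.0
```

jog_arm(
  series=[
    [[0,0,10],0],
    [[0,0,31],0],
    [[0,0,40],0],
    [[0,0,40],0],
    [[0,0,0],0],
  ],
)

```text
time_s: 22.3
tool_pos: [451.3, 241.3, 201.7]
eef_rot: [0.007, 1.0, 0.002, 0.004]
force: [-0.2, 0.3, -0.3]
grip_width: 0.451
gripper_force: 0.0
```

Run:
```python
from h import *
c=camera("side");caps(c,96,(170,180,300,235))
```

```text
red [(array([218.1, 228.4]), 77, array([526.4, 299.1,  96. ]))]
yel [(array([267.6, 221.3]), 76, array([446.5, 241.3,  96. ]))]
green []
blue [(array([260. , 210.1]), 61, array([479.4, 192.1,  96. ]))]
```

jog_arm(
  series=[
    [[-0.9,-35,0],0],
    [[-0.9,-35,0],0],
    [[-0.9,-35,0],0],
    [[-0.9,-35,0],0],
    [[-0.9,-35,0],0],
  ],
)

```text
time_s: 22.85
tool_pos: [442.6, 63.3, 194.9]
eef_rot: [0.007, 1.0, -0.0, -0.001]
force: [0.4, 0.6, 1.3]
grip_width: 0.453
gripper_force: 0.0
```

jog_arm(
  series=[
    [[-0.9,-35,0],0],
    [[-0.9,-35,0],0],
    [[-0.9,-35,0],0],
    [[-0.9,-35,0],0],
    [[-0.9,-35,0],0],
  ],
)

```text
time_s: 23.35
tool_pos: [438.1, -111.5, 194.9]
eef_rot: [0.007, 1.0, 0.0, -0.001]
force: [0.3, 0.1, -0.3]
grip_width: 0.453
gripper_force: 0.0
```

jog_arm(
  series=[
    [[-0.9,-35,0],0],
    [[-0.9,-35,0],0],
    [[-0.9,-35,0],0],
    [[-0.9,-35,0],0],
    [[-0.9,-35,0],0],
  ],
)

```text
time_s: 23.85
tool_pos: [433.7, -286.2, 194.7]
eef_rot: [0.007, 1.0, 0.001, -0.001]
force: [0.4, -0.1, -0.1]
grip_width: 0.446
gripper_force: 0.0
```

jog_arm(
  series=[
    [[0,0,0],0],
    [[0,0,0],0],
    [[0,0,-40],0],
    [[0,0,-40],0],
    [[0,0,-22],0],
  ],
)

```text
time_s: 24.35
tool_pos: [433.0, -282.6, 91.1]
eef_rot: [0.006, 1.0, 0.001, -0.002]
force: [-0.2, 0.7, 0.1]
grip_width: 0.452
gripper_force: 0.0
```

jog_arm(
  series=[
    [[0,0,0],0],
    [[0,0,-30],0],
    [[0,0,-30],0],
    [[0,0,-10],0],
    [[0,0,0],0],
  ],
)

```text
time_s: 24.85
tool_pos: [434.4, -284.4, 23.7]
eef_rot: [0.007, 1.0, 0.001, -0.001]
force: [-1.1, 0.9, 0.3]
grip_width: 0.45
gripper_force: 0.0
```

jog_arm(
  series=[
    [[0,0,0],0],
    [[0,0,0],0],
    [[0,0,0],0],
    [[0,0,0],0],
    [[0,0,0],0],
  ],
  hand=0,
)

```text
time_s: 25.35
tool_pos: [435.6, -285.8, 25.2]
eef_rot: [0.007, 1.0, -0.001, 0.001]
force: [-0.6, 1.6, 7.6]
grip_width: 0.238
gripper_force: 30.0
```

jog_arm(
  series=[
    [[0,0,0],0],
    [[0,0,20],0],
    [[0,0,50],0],
    [[0,0,50],0],
    [[0,0,50],0],
  ],
)

```text
time_s: 25.85
tool_pos: [434.3, -285.1, 196.0]
eef_rot: [0.007, 1.0, 0.0, -0.0]
force: [0.7, -0.1, -0.8]
grip_width: 0.235
gripper_force: 30.0
```

jog_arm(
  series=[
    [[6.9,32.1,0],0],
    [[6.9,32.1,0],0],
    [[6.9,32.1,0],0],
    [[6.9,32.1,0],0],
    [[6.9,32.1,0],0],
  ],
)

```text
time_s: 26.35
tool_pos: [469.3, -123.6, 194.5]
eef_rot: [0.007, 1.0, -0.0, 0.0]
force: [0.9, -0.3, -0.4]
grip_width: 0.234
gripper_force: 30.0
```

jog_arm(
  series=[
    [[6.9,32.1,0],0],
    [[6.9,32.1,0],0],
    [[6.9,32.1,0],0],
    [[6.9,32.1,0],0],
    [[6.9,32.1,0],0],
  ],
)

```text
time_s: 26.85
tool_pos: [503.8, 37.0, 194.4]
eef_rot: [0.007, 1.0, -0.0, 0.0]
force: [0.7, -0.2, -0.3]
grip_width: 0.237
gripper_force: 30.0
```

jog_arm(
  series=[
    [[6.9,32.1,0],0],
    [[6.9,32.1,0],0],
    [[6.9,32.1,0],0],
    [[6.9,32.1,0],0],
    [[6.9,32.1,0],0],
  ],
)

```text
time_s: 27.35
tool_pos: [538.3, 197.5, 194.3]
eef_rot: [0.007, 1.0, 0.0, 0.0]
force: [0.1, -0.2, -0.4]
grip_width: 0.234
gripper_force: 30.0
```

jog_arm(
  series=[
    [[0,0,0],0],
    [[0,0,-40],0],
    [[0,0,-30],0],
    [[0,0,-24],0],
    [[0,0,0],0],
  ],
)

```text
time_s: 27.85
tool_pos: [535.7, 194.6, 97.2]
eef_rot: [0.007, 1.0, -0.001, -0.003]
force: [-0.7, -0.3, 0.1]
grip_width: 0.231
gripper_force: 30.0
```

Run:
```python
from h import *
c=camera("side");w=[535.2,196.0];u,v=map(int,proj(c,w+[75]))
print("crop: well",(np.array(proj(c,w+[67]))-[u-50,v-50])*4,"foot",(np.array(proj(c,w+[76]))-[u-50,v-50])*4)
cv2.imwrite("pics/p7.png",cv2.resize(c["pixels"][v-50:v+50,u-50:u+50,::-1],(400,400),interpolation=cv2.INTER_CUBIC)); print(observe()["tool_pos"])
```

```text
crop: well [201.00801006 217.02220143] foot [200.33958318 201.75604052]
[537.03476881 195.17005553  99.05375826]
```

View pics/p7.png

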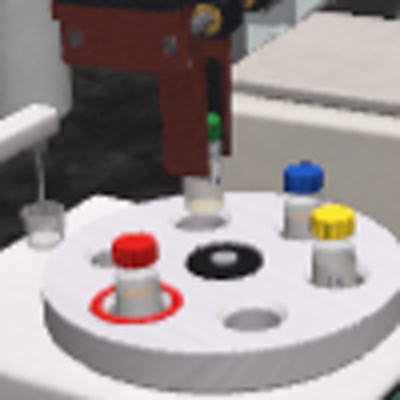

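Green's foot (204,206) is over its well (202,221). Blue (302,205) and yellow (335,250) both stand upright in their wells.

jog_arm(
  series=[
    [[1,0.5,0],0],
    [[0,0,-8],0],
    [[0,0,-7],0],
    [[0,0,-5],0],
    [[0,0,-3],0],
  ],
)

```text
time_s: 28.4
tool_pos: [539.1, 196.6, 76.5]
eef_rot: [0.007, 1.0, -0.0, -0.0]
force: [-0.2, -0.3, -0.8]
grip_width: 0.237
gripper_force: 30.0
```

jog_arm(
  series=[
    [[0,0,-1],0],
    [[0,0,-1],0],
    [[0,0,0],0],
    [[0,0,0],0],
    [[0,0,0],0],
  ],
)

```text
time_s: 28.9
tool_pos: [539.4, 196.8, 75.1]
eef_rot: [0.007, 1.0, 0.0, 0.0]
force: [0.6, -0.3, -0.4]
grip_width: 0.236
gripper_force: 30.0
```

jog_arm(
  series=[
    [[0,0,0],0],
    [[0,0,0],0],
    [[0,0,0],0],
    [[0,0,0],0],
    [[0,0,0],0],
  ],
  hand=0.45,
)

```text
time_s: 29.4
tool_pos: [539.3, 196.7, 75.0]
eef_rot: [0.007, 1.0, 0.0, 0.0]
force: [0.3, -0.2, -0.1]
grip_width: 0.444
gripper_force: 0.0
```

jog_arm(
  series=[
    [[0,0,10],0],
    [[0,0,31],0],
    [[0,0,40],0],
    [[0,0,40],0],
    [[0,0,0],0],
  ],
)

```text
time_s: 29.9
tool_pos: [542.7, 197.9, 202.3]
eef_rot: [0.007, 1.0, 0.002, 0.005]
force: [-0.5, -0.1, -0.6]
grip_width: 0.454
gripper_force: 0.0
```

Run:
```python
from h import *
c=camera("side");caps(c,96,(170,180,300,235))
c=camera("top"); print(blobs(c,(0,0,190),(180,50,255),51,(375,170,400,190),5))
```

```text
red [(array([218.1, 228.4]), 77, array([526.4, 299.1,  96. ]))]
yel [(array([267.6, 221.2]), 75, array([446.6, 240.7,  96. ]))]
green [(array([233. , 207.7]), 70, array([539.1, 196.1,  96. ]))]
blue [(array([260.1, 210.1]), 62, array([479.2, 192. ,  96. ]))]
[(array([383.1, 180.9]), 34, array([ 529.8, -395. ,   51. ])), (array([377.9, 183.6]), 9, array([ 522.4, -380.4,   51. ]))]
```

Green seated. For white I turn the tool by -90° on the way, to keep the gripper body away from the flask.

jog_arm(
  series=[
    [[-0.7,-39.4,0],-6],
    [[-0.7,-39.4,0],-6],
    [[-0.7,-39.4,0],-6],
    [[-0.7,-39.4,0],-6],
    [[-0.7,-39.4,0],-6],
  ],
)

```text
time_s: 30.5
tool_pos: [534.4, -1.7, 194.5]
eef_rot: [0.267, 0.964, -0.0, -0.001]
force: [0.3, -0.3, 0.3]
grip_width: 0.449
gripper_force: 0.0
```

jog_arm(
  series=[
    [[-0.7,-39.4,0],-6],
    [[-0.7,-39.4,0],-6],
    [[-0.7,-39.4,0],-6],
    [[-0.7,-39.4,0],-6],
    [[-0.7,-39.4,0],-6],
  ],
)

```text
time_s: 31.0
tool_pos: [531.0, -198.5, 194.4]
eef_rot: [0.508, 0.861, -0.0, -0.002]
force: [0.6, 0.2, -0.2]
grip_width: 0.45
gripper_force: 0.0
```

jog_arm(
  series=[
    [[-0.7,-39.4,0],-6],
    [[-0.7,-39.4,0],-6],
    [[-0.7,-39.4,0],-6],
    [[-0.7,-39.4,0],-6],
    [[-0.7,-39.4,0],-6],
  ],
)

```text
time_s: 31.5
tool_pos: [527.6, -395.2, 194.0]
eef_rot: [0.714, 0.701, -0.0, -0.002]
force: [-0.2, -1.0, 0.3]
grip_width: 0.452
gripper_force: 0.0
```

jog_arm(
  series=[
    [[0,0,0],0],
    [[0,0,0],0],
    [[0,0,-40],0],
    [[0,0,-30],0],
    [[0,0,0],0],
  ],
)

```text
time_s: 32.0
tool_pos: [525.9, -390.4, 121.1]
eef_rot: [0.711, 0.703, -0.001, -0.005]
force: [-0.9, 0.4, -0.4]
grip_width: 0.45
gripper_force: 0.0
```

Run:
```python
from h import *
o=[]
for n in("side","top"):
    c=camera(n);u,v=map(int,proj(c,[529,-395,80])); k=45 if n=="side" else 60
    o.append(cv2.resize(c["pixels"][v-k:v+k,u-k:u+k,::-1],(400,400),interpolation=cv2.INTER_CUBIC))
cv2.imwrite("pics/p8.png",np.hstack(o)); print(observe()["tool_pos"])
```

```text
[ 528.63105416 -392.82884658  125.62251999]
```

View pics/p8.png

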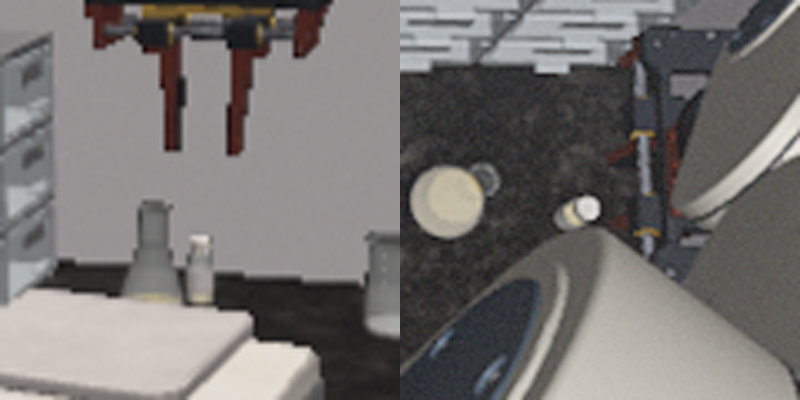

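White (200,268) lies centrally under the fingers (174 and 237 in the side view), and the flask (153,250) is clear.

jog_arm(
  series=[
    [[0,0,-30],0],
    [[0,0,-30],0],
    [[0,0,-27],0],
    [[0,0,-15],0],
    [[0,0,0],0],
  ],
)

```text
time_s: 32.6
tool_pos: [528.5, -393.6, 23.4]
eef_rot: [0.712, 0.702, -0.0, -0.001]
force: [-0.4, -0.3, 0.4]
grip_width: 0.451
gripper_force: 0.0
```

jog_arm(
  series=[
    [[0,0,0],0],
    [[0,0,0],0],
    [[0,0,0],0],
    [[0,0,0],0],
    [[0,0,0],0],
  ],
  hand=0,
)

```text
time_s: 33.1
tool_pos: [529.7, -395.1, 25.7]
eef_rot: [0.712, 0.702, 0.0, 0.001]
force: [-1.6, -0.4, 7.8]
grip_width: 0.233
gripper_force: 30.0
```

jog_arm(
  series=[
    [[0,0,0],0],
    [[0,0,20],0],
    [[0,0,50],0],
    [[0,0,50],0],
    [[0,0,50],0],
  ],
)

```text
time_s: 33.6
tool_pos: [528.4, -394.0, 195.9]
eef_rot: [0.712, 0.702, -0.0, -0.0]
force: [0.9, -0.0, -0.3]
grip_width: 0.239
gripper_force: 30.0
```

jog_arm(
  series=[
    [[1.6,32.2,0],0],
    [[1.6,32.2,0],0],
    [[1.6,32.2,0],0],
    [[1.6,32.2,0],0],
    [[1.6,32.2,0],0],
  ],
)

```text
time_s: 34.1
tool_pos: [536.6, -232.1, 194.4]
eef_rot: [0.712, 0.702, 0.0, 0.0]
force: [0.5, 1.0, 0.0]
grip_width: 0.233
gripper_force: 30.0
```

jog_arm(
  series=[
    [[1.6,32.2,0],0],
    [[1.6,32.2,0],0],
    [[1.6,32.2,0],0],
    [[1.6,32.2,0],0],
    [[1.6,32.2,0],0],
  ],
)

```text
time_s: 34.6
tool_pos: [544.7, -71.0, 194.4]
eef_rot: [0.712, 0.702, 0.0, 0.0]
force: [1.4, -0.6, -0.5]
grip_width: 0.236
gripper_force: 30.0
```

jog_arm(
  series=[
    [[1.6,32.2,0],0],
    [[1.6,32.2,0],0],
    [[1.6,32.2,0],0],
    [[1.6,32.2,0],0],
    [[1.6,32.2,0],0],
  ],
)

```text
time_s: 35.1
tool_pos: [552.6, 90.0, 194.4]
eef_rot: [0.712, 0.702, 0.0, 0.0]
force: [0.3, 0.1, 0.1]
grip_width: 0.239
gripper_force: 30.0
```

jog_arm(
  series=[
    [[1.6,32.2,0],0],
    [[1.6,32.2,0],0],
    [[1.6,32.2,0],0],
    [[1.6,32.2,0],0],
    [[1.1,31.3,0],0],
  ],
)

```text
time_s: 35.6
tool_pos: [560.1, 250.2, 194.3]
eef_rot: [0.712, 0.702, 0.0, 0.0]
force: [0.6, -0.1, -0.0]
grip_width: 0.235
gripper_force: 30.0
```

jog_arm(
  series=[
    [[0,0,0],0],
    [[0,0,-40],0],
    [[0,0,-30],0],
    [[0,0,-24],0],
    [[0,0,0],0],
  ],
)

```text
time_s: 36.1
tool_pos: [557.9, 247.0, 97.0]
eef_rot: [0.712, 0.702, -0.003, -0.001]
force: [-1.0, -0.5, -0.2]
grip_width: 0.233
gripper_force: 30.0
```

Run:
```python
from h import *
c=camera("side");w=[560.3,248.8];u,v=map(int,proj(c,w+[75]))
print("crop: well",(np.array(proj(c,w+[67]))-[u-50,v-50])*4,"foot",(np.array(proj(c,w+[76]))-[u-50,v-50])*4)
cv2.imwrite("pics/p9.png",cv2.resize(c["pixels"][v-50:v+50,u-50:u+50,::-1],(400,400),interpolation=cv2.INTER_CUBIC)); print(observe()["tool_pos"])
```

```text
crop: well [204.59713892 215.81107668] foot [203.57240561 199.94308717]
[559.1872582  247.67421437  98.9012126 ]
```

View pics/p9.png

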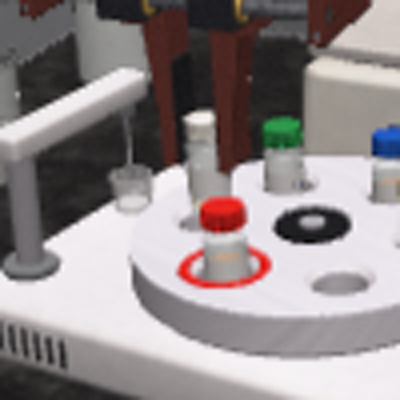

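White is held over its well: cap (200,118), foot (210,200), well rim at (190,218). Before lowering I check the y from the cap.

Run:
```python
from h import *
c=camera("side");u,v=map(int,proj(c,[560.3,248.8,75]));p=observe()["tool_pos"]
for q in((560.3,248.8,75+51),(560.3,248.8,100)): print((np.array(proj(c,q))-[u-50,v-50])*4)
print(p,ray(c,u-50+200/4,v-50+115/4,126))
```

```text
[197.73302223 109.52026906]
[200.8009138  157.02655239]
[560.33948134 248.22507856 100.30730589] [556.00079236 255.18524882 126.        ]
```

jog_arm(
  series=[
    [[1,0,0],0],
    [[0,0,-8],0],
    [[0,0,-5],0],
    [[0,0,-2],0],
    [[0,0,0],0],
  ],
)

```text
time_s: 36.7
tool_pos: [561.0, 248.7, 84.6]
eef_rot: [0.712, 0.702, -0.0, -0.0]
force: [0.1, -0.3, -0.5]
grip_width: 0.236
gripper_force: 30.0
```

jog_arm(
  series=[
    [[0,0,-3],0],
    [[0,0,-2],0],
    [[0,0,-2],0],
    [[0,0,-2],0],
    [[0,0,-1],0],
  ],
)

```text
time_s: 37.2
tool_pos: [561.2, 248.8, 74.7]
eef_rot: [0.712, 0.702, -0.0, -0.0]
force: [0.3, -0.1, 2.1]
grip_width: 0.236
gripper_force: 30.0
```

In with no side force. Release, lift, and move away.

jog_arm(
  series=[
    [[0,0,0],0],
    [[0,0,0],0],
    [[0,0,0],0],
    [[0,0,0],0],
    [[0,0,0],0],
  ],
  hand=0.45,
)

```text
time_s: 37.7
tool_pos: [561.3, 248.8, 75.0]
eef_rot: [0.712, 0.702, 0.0, -0.0]
force: [0.2, -1.6, 0.0]
grip_width: 0.447
gripper_force: 0.0
```

jog_arm(
  series=[
    [[0,0,10],0],
    [[0,0,31],0],
    [[0,0,40],0],
    [[0,0,40],0],
    [[0,0,10],0],
  ],
)

```text
time_s: 38.2
tool_pos: [563.7, 249.9, 211.6]
eef_rot: [0.712, 0.702, 0.004, 0.001]
force: [0.5, 0.0, 1.2]
grip_width: 0.451
gripper_force: 0.0
```

jog_arm(
  series=[
    [[-20,-40,0],0],
    [[-20,-40,0],0],
    [[-20,-40,0],0],
    [[-10,-40,0],0],
    [[0,-40,0],0],
  ],
)

```text
time_s: 38.7
tool_pos: [489.1, 47.5, 205.9]
eef_rot: [0.712, 0.703, -0.001, -0.0]
force: [0.2, -0.1, 1.1]
grip_width: 0.452
gripper_force: 0.0
```

jog_arm(
  series=[
    [[0,-40,0],0],
    [[0,-40,0],0],
    [[0,-40,0],0],
    [[0,0,0],0],
    [[0,0,0],0],
  ],
)

```text
time_s: 39.2
tool_pos: [490.9, -71.7, 205.8]
eef_rot: [0.713, 0.701, -0.0, -0.0]
force: [-0.3, 0.7, -0.0]
grip_width: 0.451
gripper_force: 0.0
```

Run:
```python
from h import *
s=camera("side");caps(s,96,(170,180,300,235))
t=camera("top");print("top");caps(t,100,(90,140,200,240))
o=[]
for c,k in((s,50),(t,45)):
    u,v=map(int,proj(c,[502,244,80]));o.append(cv2.resize(c["pixels"][v-k:v+k,u-k:u+k,::-1],(400,400),interpolation=cv2.INTER_CUBIC))
cv2.imwrite("pics/p10.png",np.hstack(o)); print(observe()["tool_pos"])
r,w=carousel(t);print([a for a in w])
print("flask etc",blobs(t,(0,0,190),(180,50,255),51,(330,170,400,190)))
```

```text
red [(array([217.9, 228.2]), 79, array([526.9, 298.6,  96. ]))]
yel [(array([267.6, 221.2]), 76, array([446.4, 240.9,  96. ]))]
green [(array([232.9, 207.7]), 69, array([539.3, 196. ,  96. ]))]
blue [(array([260.1, 210.1]), 62, array([479.2, 192. ,  96. ]))]
top
red [(array([120.5, 176.7]), 63, array([522.6, 294.9, 100. ])), (array([130.2, 172.8]), 4, array([533.1, 271.2, 100. ])), (array([130.5, 180.5]), 4, array([513.1, 269.3, 100. ]))]
yel [(array([141.1, 207. ]), 48, array([446.4, 238.9, 100. ]))]
green [(array([160.2, 171.6]), 45, array([537.2, 196. , 100. ]))]
blue [(array([161.4, 194.6]), 47, array([478.1, 190.1, 100. ]))]
[491.02747924 -70.39923258 205.83733566]
[(315, array([543.7, 337.6,  67. ])), (12, array([528.6, 288.1,  67. ])), (18, array([529.5, 195.3,  67. ])), (135, array([503.3, 244.8,  67. ])), (139, array([435.6, 142.9,  67. ])), (67, array([469.2, 290.8,  67. ])), (15, array([441.2, 233.3,  67. ])), (38, array([407.3, 322.6,  67. ]))]
flask etc [(array([342.3, 179. ]), 229, array([ 533.7, -283.3,   51. ]))]
```

View pics/p10.png

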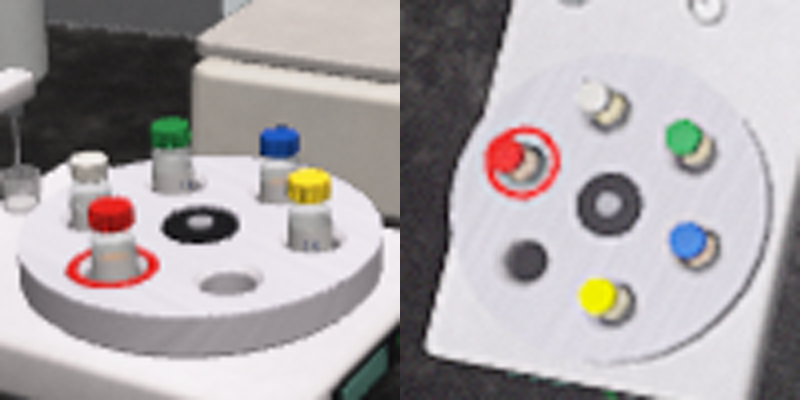

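All five vials stand upright in the right wells. In the right half, clockwise from red (508,157): white (593,97), green (684,138), blue (688,240), yellow (598,297), and the empty well (525,262). The flask has not moved, so I hand the job in.

```bash
python3 -c "
from plant import close_job
print(close_job())"
```

```text
the job is handed in; nothing more can be done
None
```

I handed the job in at about 39 s of the 120 s allowed. The last camera views show all five vials upright and seated in the specified wells, with the sixth well empty; the flask is unmoved, the beaker was not re-measured, and no verdict came back from the judge.

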